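Slide a thin inlay tile to the board's edge and load it on the gluing block

TASK

The thin blue inlay tile lies flat between the fences of the wooden bench board, too thin to pick up there. Press on it lightly from above and slide it out over the board's open edge until about a third of it overhangs, let go of it so that it lies there flat by itself, then grip the overhanging part, lift the tile, and lay it flat and lengthwise along the middle of the green gluing block, its end snug against the metal stop. The tile is brittle: press and push only gently, never drop it, and leave the wood slice, the glue bottle and the screwdriver where they are.

Things in the scene. Friction and masses are not known exactly. Their poses are not given: they have to be found in the camera images.
- tile: thin flat brittle blue ceramic tile, 130 x 60 x 3 mm, 38 to 72 g; origin at the centre of its underside, x along its 130 mm length, z up. Starts flat on the board's bed, x within 0.03 rad of the board's x. Fingertips pressed on it with 3 to 8 N hold it better than the wood does and drag it along, though it may lag or turn. Cracks if pressed or pushed on board or block with over 15 N, or dropped.
- board: fixed wooden bench board, 160 (x) x 100 (y) mm, its bed 45 to 60 mm above the table; origin: centre, 60 mm below the bed. Fences 12 mm wide and 12 mm above the bed on both long sides (76 mm between them) and at the +x end (inner face x = +68 mm): no finger fits beside or behind the tile. The -x end (robot side) is open, a plain upright face: the tile is slid out that way.
- board_edge (a point): middle of the top edge of the board's open end, on the bed surface; axes as the board's: -x points out over the edge. The tile's overhang is 65 mm minus its origin's x in this frame; beyond 65 mm it falls.
- block: fixed green gluing block, 144 mm long (x), 40 mm wide (y), flat top 45 to 60 mm above the table; narrower than the tile, so that fingers pass down both sides. Origin: centre, 60 mm below the top.
- block_stop (a point): middle of the inner face of the block's stop, at the height of the block's top. The stop: aluminium bar 12 mm thick, 40 wide, 14 high, at the block's +x end; axes as the block's; the free top runs 132 mm from the face along -x. A seated tile's origin lies at x = -65 mm, y = 0, z = 0 here.
- slice: loose round slice of wood, 70 mm across, 16 mm high, bystander; origin at the centre of its underside
- glue: loose white glue bottle with a red cap, 48 mm across, 120 mm high, bystander; origin at the centre of its underside
- driver: loose screwdriver with a yellow handle, 170 mm long, lying on the table along its x axis (handle to -x), bystander; origin under its middle
Not all that is in view belongs to the job. There is more than one size of the tile; the one meant has the size given above.

How it is judged (in metres and radians):
On the way, in this order (a step that is already met when the one before it is completed fails the run):
1. the tile lies flat on the board by itself, overhanging the open edge by 27 to 60 mm, untouched by the fingers (x of tile in the frame of board_edge between 0.005 and 0.038 m and z of tile in the frame of board_edge between -0.004 and 0.004 m and angle between tile's own z axis and vertical below 0.06 rad and contact force between tile and board above 0.1 N and contact force between the fingers and tile below 0.05 N), for 0.2 s.
2. the tile is lifted by the fingers, clear of the board (z of tile in the frame of board_edge above 0.02 m and contact force between the fingers and tile above 1 N and contact force between tile and board below 0.01 N), for 0.2 s.
At the end, for the whole second after the job is handed in: the tile rests flat on the gluing block, released and still, lengthwise (within 0.12 rad), its centre within 9 mm of the block's middle line, its end within 5 mm of the stop (x of tile in the frame of block_stop between -0.07 and -0.062 m and y of tile in the frame of block_stop between -0.009 and 0.009 m and z of tile in the frame of block_stop between -0.003 and 0.003 m and angle between tile's own z axis and vertical below 0.05 rad and angle between the x axis of tile and the x axis of block, either way round below 0.12 rad and contact force between tile and block above 0.1 N and contact force between the fingers and tile below 0.05 N and linear speed of tile below 0.01 m/s); the robot touches nothing.
It fails at once if the tile pressed or pushed on the board with more than 15 N (contact force between tile and board above 15 N).
It fails at once if the tile pressed, pushed or dropped on the block with more than 15 N (contact force between tile and block above 15 N).
It fails at once if the tile dropped (height (world z) of tile below 0.03 m).
It fails at once if wood slice, glue bottle or screwdriver disturbed (moved over 20 mm) (distance of any of slice, glue, driver from where it was at the start of the episode above 0.02 m).
It also fails if it takes over 72 s, if anything falls off the work surface, if the arm or the gripper's body presses on something with over 40 N, if the wrist force passes 120 N, or if a joint passes its speed limit or range.

ROBOT

A 6-joint arm with a two-finger parallel gripper is mounted at the origin on the work surface. World frame = base frame: x ahead of the robot, y to its left, z up, the work surface at z = 0. Lengths are in mm, angles in rad, forces in N, time in s.
With the tool pointing down it reaches from about 200 to 875 mm from the base axis. Payload 3.4 kg.
Tool frame: the origin (TCP) lies midway between the tips of the shut fingers; the grasp point (between the pads) lies 19 mm behind it; z points along the fingers, y is the line along which they close (so a half turn about z gives the same grasp; the last joint's range is limited). The gripper opens to 94 mm and grips with 3 to 60 N. Pads are 16 mm wide; open, the fingers measure 119 mm over their backs; the gripper's body (75 mm by 177 mm) begins 78 mm behind the grasp point.
Start: joints at [1.165, 0.276, 1.505, -0, 1.361, -0.121], TCP at [161.572, 551.869, 205.493] pointing down, gripper open.
Joint ranges: [-2.89, 2.89], [-0.75, 2.08], [0.22, 2.7], [-1.18, 4.32], [0.11, 2.71], [-2.7, 2.7]. Speed limits (rad/s): [2.57, 2.57, 3.14, 3.14, 3.14, 3.14].

INTERFACE

Orientations are given as a unit quaternion [w, x, y, z].
In Python, from cell import bot, eyes, nets gives the robot as it stands. The module is installed in compiled form; this text tells all that it offers.
- The arm moves only by the tool play_rows, never from a script. Its argument "commands" is a list of rows, each a list of 6 numbers: the shift along the tool's x, y, z in shares of 0.75 m (1.0 is 0.75 m), then the turn, a rotation vector about the tool's x, y, z in a scale on which 1.0 is 45 degrees. In form: [[tx, ty, tz, ax, ay, az], ...]. A call has 1 to 8 rows; each row is the pose to reach, as a shift and turn from the pose commanded when the call began, along the tool's axes at that moment; what a row does not reach only later rows make up. A row lasts 1/12 s, in which the tool goes at most 41.7 mm and 7.16 degrees, less where a joint would pass 70% of its speed; a pose out of reach is approached as far as the arm can. No shift or turn number may pass 1 either way. A call with a gripper value outside its range is refused whole. "fingers" is the finger opening in m, from 0 to 0.094, set as the call begins (left out, the last holds). The fingers move at their own pace and stop on an object; "grip_force" is the grip in N (left out, the last holds). Time passes only in rows, so rows that repeat a pose let the fingers close. It gives the time, the measured TCP pose, the force, the opening and the grip force at its end, in the units of the state.
- bot.get_state(): the state, without advancing time (a new reading comes with each control period).
- eyes.snapshot(name): name is "side" or "top"; returns a dict with "image" (480x640x3 uint8, red, green, blue), "range_z" (480x640 float32, mm along the optical axis (not along the pixel's ray), 0 where there is no reading), "K" (3x3 intrinsics, pixels), "eye" and "attitude" of the camera in the world. Camera axes: x right, y up, looking along -z (the intrinsics and any distortion apply to the point x, -y, -z); pixel columns grow to the right and rows downward; lengths in mm; the calibration is good to about 2 mm. A picture is of the moment at which its call begins.
- bot.hand_in(): hands the job in; it is judged then, once.
Trained networks look in a picture, given as the dict that the camera call returned (one of the last four; its "shot" number tells which), for a name from the list of things; names that differ only in an ending like _2 or _b are one class to them, and where a whole thing is asked for, a point or a joint stands for the part that bears it (a point fixed in the world has none). Each returns a list of dicts, best first, with "score" (0 to 1); they miss things now and then, are a little off and sometimes report something else, mostly with a low value. They report only what shows in the picture. A call takes as long as a camera call. They do not tell look-alikes from the thing itself.
- nets.search_frame(label, picture): "point" ([x, y, z] in mm, in the coordinates of the camera as it stood for that picture, good to about 4 mm: the middle of the surface that is visible of it).
The state is a dict: "time": time; "joints": joint angles; "joint_vel": joint speeds; "joint_torque": joint torques, N m; "tool_pos": TCP position; "ee_rot": TCP orientation; "ft_force": force on the tool from outside, world axes, zero at the start; "ft_torque": the same for the moment, N m; "opening": opening from 0.0 (shut) to 1.0 (fully open); "finger_force": force on a finger pad.
Only numpy, scipy, OpenCV 4.12 (cv2) and the standard library are available. Lean on these libraries where they do the work, as an engineer would, in place of code of your own. Each camera call takes 0.05 s, during which the arm holds its last target. There are 200 camera calls.

## Working session

There is one attempt and no reset: what is moved stays moved. The work goes in short steps, Python scripts to look and compute and a tool call to move; the robot and the scene stay as the last step left them, time stands still between calls to the robot, and variables do not carry over. Pictures are saved under pics/ and viewed, at most 10 in all, crops included, and the job is handed in when it is done.

Besides the shell and the picture viewer there is one more tool, called after ">>>" as name(argument=value, ...), one argument or row to a line, values as JSON. play_rows: Moves the arm, as the interface text tells. Its arguments: {"type":"object","properties":{"commands":{"type":"array","items":{"type":"array","items":{"type":"number"}}},"fingers":{"type":"number"},"grip_force":{"type":"number"}},"required":["commands"]}

```bash
mkdir -p pics
cat > h.py <<'E'
import numpy as np, cv2
from scipy.spatial.transform import Rotation as R
from cell import bot, eyes, nets
def rot(a):
    a=np.array(a,float)
    return R.from_quat([a[1],a[2],a[3],a[0]]).as_matrix() if a.size==4 else a
def cloud(s):
    K=np.array(s["K"]); z=s["range_z"].astype(float)
    v,u=np.mgrid[0:480,0:640]
    P=np.stack([(u-K[0,2])/K[0,0]*z,-(v-K[1,2])/K[1,1]*z,-z],-1)
    W=P@rot(s["attitude"]).T+np.array(s["eye"]); W[z==0]=np.nan
    return W
def world(s,p): return rot(s["attitude"])@np.array(p)+np.array(s["eye"])
def pix(s,w):
    K=np.array(s["K"]); c=rot(s["attitude"]).T@(np.array(w,float)-np.array(s["eye"]))
    return [K[0,0]*c[0]/-c[2]+K[0,2],K[1,1]*-c[1]/-c[2]+K[1,2]]
E
cat > a.py <<'E'
from h import *
np.set_printoptions(precision=1,suppress=True)
print(bot.get_state())
for n in("top","side"):
    s=eyes.snapshot(n); cv2.imwrite(f"pics/{n}0.png",s["image"][:,:,::-1]); np.savez(f"{n}0.npz",**{k:v for k,v in s.items()})
    print(n,s.keys(),s["K"],s["eye"],s["attitude"])
    for l in("tile","board","block","block_stop","slice","glue","driver"):
        try:
            for d in nets.search_frame(l,s)[:3]:
                w=world(s,d["point"]); print(l,round(d["score"],2),w,np.array(pix(s,w)))
        except Exception as e: print(l,e)
E
python3 a.py
```

```text
{'time': 0.0, 'joints': array([ 1.2,  0.3,  1.5, -0. ,  1.4, -0.1]), 'joint_vel': array([ 0., -0.,  0.,  0.,  0.,  0.]), 'joint_torque': array([ -0. , -40.5, -23.7,   0.1,   0. ,  -0. ]), 'tool_pos': array([161.3, 551.3, 204.6]), 'ee_rot': array([-0. ,  0.1,  1. , -0. ]), 'ft_force': array([-0.3, -0.8,  0.2]), 'ft_torque': array([-0., -0., -0.]), 'finger_force': 0.0, 'opening': 0.9993000670621057}
top dict_keys(['image', 'range_z', 'K', 'eye', 'attitude', 'shot']) [[593.2   0.  313.3]
 [  0.  593.2 238.3]
 [  0.    0.    1. ]] [ 429.4  -30.3 1063.2] [ 0.7  0.1 -0.  -0.7]
tile 0.84 [ 591.8 -217.8   52.8] [446.  216.7]
tile 0.75 [ 335.  -194.3    4.6] [429.4 366.8]
tile 0.59 [ 755.8 -111.9   -1.5] [381.3 133. ]
board 0.75 [ 581.6 -197.6   59.4] [434.8 221.9]
block_stop 0.78 [621.3 199.5  54.9] [204.3 198.2]
block_stop 0.54 [ 590.8 -217.6   55.4] [446.2 217. ]
slice 0.61 [659.   -5.   14.7] [322.5 182.4]
glue 0.69 [759.1  36.9  78.6] [297.9 117.1]
glue 0.64 [451.4  14.7  20.4] [309.9 298. ]
driver 0.86 [448.9  13.8  21. ] [310.4 299.4]
side dict_keys(['image', 'range_z', 'K', 'eye', 'attitude', 'shot']) [[475.8   0.  318. ]
 [  0.  475.8 241.3]
 [  0.    0.    1. ]] [ 464.6 -636.8  660.9] [ 0.9  0.4 -0.  -0.1]
tile 0.97 [ 757.2 -117.2    2.7] [426.  290.7]
tile 0.73 [ 592.2 -224.4   59.6] [353.4 335.7]
tile 0.7 [ 329.5 -197.6    3.4] [185.5 371.8]
board 0.83 [ 590.4 -266.7   48.5] [359.1 363.7]
block 0.74 [620.2 191.3  44. ] [318.1 183. ]
block_stop 0.68 [620.6 186.1  46.1] [318.7 183.5]
slice 0.94 [659.8 -11.3  14.4] [359.1 253.9]
glue 0.69 [766.5  17.   59.8] [409.8 218.9]
driver 0.57 [450.5   1.9  19.1] [249.6 263.8]
```

View pics/top0.png

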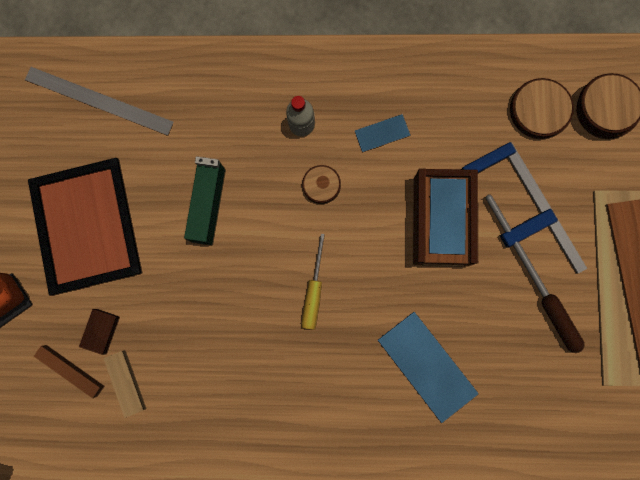

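View pics/side0.png

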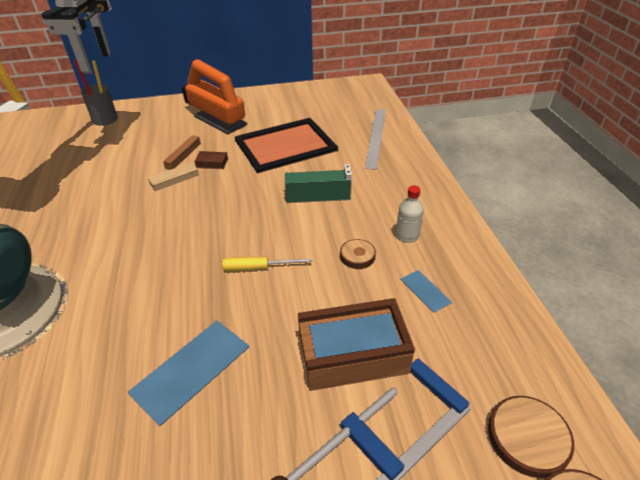

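```bash
cat > b.py <<'E'
from h import *
np.set_printoptions(precision=1,suppress=True)
for n in("top","side"):
    s=dict(np.load(f"{n}0.npz")); W=cloud(s); hsv=cv2.cvtColor(s["image"],cv2.COLOR_RGB2HSV)
    for name,c in(("tile",(592,-220)),("block",(620,195))):
        near=(abs(W[...,0]-c[0])<130)&(abs(W[...,1]-c[1])<110)
        print(n,name,"hist z",[(int(e),int(k)) for k,e in zip(*np.histogram(W[near][:,2],np.arange(-5,90,4))) if k>20])
    for col,(lo,hi) in dict(blue=((95,80,40),(130,255,255)),green=((40,60,40),(85,255,255)),wood=((5,40,40),(28,255,255))).items():
        m=cv2.inRange(hsv,lo,hi)
        k,lab,st,_=cv2.connectedComponentsWithStats(m)
        for i in range(1,k):
            if st[i,4]<300: continue
            w=W[lab==i]; w=w[~np.isnan(w).any(1)]; zz=np.percentile(w[:,2],[10,50,90]); t=w[w[:,2]>zz[1]-5]
            r=cv2.minAreaRect(t[:,:2].astype(np.float32)); print(n,col,st[i],zz,"rect",np.array(r[0]),np.array(r[1]),r[2])
E
python3 b.py
```

```text
top tile hist z [(-5, 4036), (-1, 6142), (3, 460), (7, 45), (11, 150), (15, 522), (19, 224), (23, 75), (27, 41), (31, 30), (35, 45), (39, 44), (43, 39), (47, 68), (51, 959), (55, 2386), (59, 666), (63, 1002), (67, 635)]
top block hist z [(-5, 5312), (-1, 8199), (3, 591), (7, 43), (11, 40), (15, 44), (19, 43), (23, 38), (27, 51), (31, 44), (35, 44), (39, 46), (43, 51), (47, 95), (51, 994), (55, 668), (59, 26), (63, 48), (67, 112)]
top blue [ 355  115   55   36 1095] [-0.8  1.6  4.1] rect [ 755.5 -112.9] [42.5 92.1] 20.197589874267578
top blue [463 143  53  29 557] [14.8 17.4 19.8] rect [ 702.4 -302.8] [21.1 97.9] 28.734426498413086
top blue [ 430  179   35   75 2587] [55.1 57.4 59.7] rect [ 593.2 -218.9] [ 58.8 128.7] 88.89747619628906
top blue [503 209  54  37 760] [17.  19.5 21.8] rect [ 579.7 -369.5] [24.9 98.1] 28.198440551757812
top blue [ 378  312   99  110 4810] [1.3 3.8 6.3] rect [ 335.9 -190.8] [177.4  81. ] 38.11812973022461
top green [ 184  165   35   77 1632] [52.1 54.5 56.7] rect [613.1 204.7] [ 40.6 130.7] 81.57369995117188
top wood [     0      0    640    480 275655] [
[... 1073 characters left out ...]
. ] rect [ 703.3 -304.8] [21.9 98.6] 29.355531692504883
side blue [ 341  413   63   67 1458] [16.3 19.6 21.1] rect [ 580.7 -371.8] [25.  99.7] 28.509891510009766
side green [ 285  170   66   32 1820] [10.9 41.9 55.1] rect [620.  201.5] [ 43.9 140.2] 82.66387939453125
side green [  0 228  24  54 588] [122.3 148.1 171.7] rect [ 91.8 -23. ] [65.5 13.9] 75.6625747680664
side wood [     0      0    640    480 260203] [-747.7   -1.     2. ] rect [401.5 673.2] [1119.1 2493.4] 14.884641647338867
side wood [ 243  123   85   42 2036] [1.8 3.5 5.7] rect [579.4 426.6] [195.5 151.3] 13.452570915222168
side wood [ 297  436   85   44 2004] [-1.6 -0.1  1.6] rect [ 530.2 -399. ] [94.3 67.3] 28.25421905517578
```

The top view shows the target tile (447,216) on the dark-fenced board, open end down (robot side). The other blue tiles at (382,133) and (428,366) are look-alikes. The green block is at (204,204) with its metal stop at the top end (207,161). The side view agrees. Next I fit the board and block precisely.

```bash
cat > c.py <<'E'
from h import *
np.set_printoptions(precision=2,suppress=True)
def yawfix(a): return (a+45)%90-45
for n in("top","side"):
    s=dict(np.load(f"{n}0.npz")); W=cloud(s); hsv=cv2.cvtColor(s["image"],cv2.COLOR_RGB2HSV); X,Y,Z=W[...,0],W[...,1],W[...,2]
    def rect(m,t):
        p=W[m][:,:2].astype(np.float32); r=cv2.minAreaRect(p); print(n,t,len(p),"c",np.array(r[0]),"sz",np.array(r[1]),"yaw",yawfix(r[2]),"z",np.nanmedian(Z[m]))
    nb=(abs(X-592)<110)&(abs(Y+220)<75)
    rect(nb&(Z>62)&(Z<75),"rim"); rect(nb&(Z>47)&(Z<75),"board")
    blue=(hsv[...,0]>95)&(hsv[...,0]<130)&(hsv[...,1]>80)
    rect(nb&blue&(Z>50),"tile")
    bed=nb&~blue&(Z>48)&(Z<60)&(X<527)&(X>516)&(abs(Y+218)<30); print("bed z",np.nanmedian(Z[bed]),bed.sum(), "table z near board",np.nanmedian(Z[nb&(X<505)&(Z<10)]))
    nk=(abs(X-620)<100)&(abs(Y-200)<60)
    gr=(hsv[...,0]>40)&(hsv[...,0]<85)&(hsv[...,1]>60)
    top=nk&(Z>49)&(Z<60)&gr; rect(top,"blocktop"); st=nk&(Z>62)&(Z<80); rect(st,"stop"); rect(nk&(Z>49),"block all")
    print("table near block",np.nanmedian(Z[nk&(Z<10)]))
    # line fits of block top's long edges: per 8 mm slice along the axis
    a=np.radians(-8); ex=np.array([np.cos(a),np.sin(a)]); ey=np.array([-ex[1],ex[0]]); o=np.array([615,204])
    p=W[top][:,:2]-o; u=p@ex; v=p@ey; S=[]
    for c in np.arange(-54,50,6):
        q=v[abs(u-c)<3]
        if len(q)>10: S.append([c,q.min(),q.max()])
    S=np.array(S); print("edge slopes",np.polyfit(S[:,0],S[:,1],1),np.polyfit(S[:,0],S[:,2],1),"u range",np.percentile(u,[1,99]))
E
python3 c.py
```

```text
top rim 1726 c [ 592.36 -217.94] sz [100.16 160.53] yaw -1.0302505493164062 z 66.45038514141129
top board 5731 c [ 592.38 -218.16] sz [100.57 160.44] yaw -0.9435043334960938 z 57.94394295516133
top tile 2580 c [ 593.18 -218.89] sz [ 58.76 128.7 ] yaw -1.1025238037109375 z 57.407585018706754
bed z 54.408810148042676 215 table z near board -0.409534197855578
top blocktop 1724 c [616.58 204.28] sz [ 41.93 139.47] yaw -7.341552734375 z 54.377728379233986
top stop 173 c [684.24 194.7 ] sz [40.41 12.94] yaw -7.314170837402344 z 67.96006931662077
top block all 1927 c [619.08 203.92] sz [ 41.94 144.52] yaw -7.3892974853515625 z 54.65557335687731
table near block -0.4065152553368989
edge slopes [  0.  -19.8] [-0.   19.85] u range [-66.93  63.1 ]
side rim 2017 c [ 594.59 -219.12] sz [103.16 160.02] yaw -1.1499176025390625 z 66.4350759301908
side board 6497 c [ 594.53 -219.12] sz [103.21 160.14] yaw -1.1318588256835938 z 58.14103959854788
side tile 2660 c [ 594.19 -221.2 ] sz [ 61.12 128.  ] yaw -1.632293701171875 z 57.676146270518586
bed z 54.60119581075486 238 table z near board -0.2993327184253758
side blocktop 736 c [619.14 201.62] sz [ 43.45 138.29] yaw -7.713371276855469 z 54.2280826435524
side stop 75 c [686.73 192.78] sz [41.2 11.7] yaw -7.404899597167969 z 68.32971264860532
side block all 861 c [621.65 202.39] sz [ 45.64 143.34] yaw -7.713371276855469 z 54.387981046506184
table near block -0.2607545083224636
edge slopes [  0.01 -21.71] [-0.01 17.61] u range [-64.38  66.86]
```

```bash
cat > go.py <<'E'
import sys
from h import *
np.set_printoptions(precision=4,suppress=True)
st=bot.get_state(); M=rot(st["ee_rot"]); p=np.array(st["tool_pos"])
print("t",st["time"],"pos",p,"f",st["ft_force"],"x axis yaw",np.degrees(np.arctan2(M[1,0],M[0,0])),"tilt z",M[:,2],"j",st["joints"],"open",st["opening"],"ff",st["finger_force"])
if len(sys.argv)>4:
    x,y,z,yaw=map(float,sys.argv[1:5]); a=np.radians(yaw+180) # tile yaw; tool x = -tile x, tool z down
    T=np.array([[np.cos(a),np.sin(a),0],[np.sin(a),-np.cos(a),0],[0,0,-1]])
    print("shift m",M.T@(np.array([x,y,z])-p)/1000,"turn deg",np.degrees(R.from_matrix(M.T@T).as_rotvec()))
E
python3 go.py 580 -219.6 120 -1.2
```

```text
t 0.8 pos [161.5466 551.8996 205.5309] f [-0.8454 -0.2525  0.0209] x axis yaw 163.6850034782306 tilt z [ 0.0001  0.0002 -1.    ] j [ 1.1651  0.2759  1.5049  0.      1.3607 -0.121 ] open 1.002684354791076 ff 0.0
shift m [-0.6183 -0.6229  0.0854] turn deg [  0.0096   0.0018 -15.115 ]
```

Units first: shifts go in shares of 0.75 m and turns go in shares of 45 degrees. So -0.63 m is -0.84, -0.62 m is -0.8267, -15.1 degrees is -0.3356.

>>> play_rows(
  commands=[
    [-0.1333, -0.1333, 0, 0, 0, -0.0444],
    [-0.2667, -0.2667, 0.0267, 0, 0, -0.1111],
    [-0.4, -0.4, 0.0533, 0, 0, -0.1778],
    [-0.5333, -0.5333, 0.0667, 0, 0, -0.2667],
    [-0.6667, -0.6667, 0.08, 0, 0, -0.3356],
    [-0.8267, -0.84, 0.0933, 0, 0, -0.3356],
    [-0.8267, -0.84, 0.0933, 0, 0, -0.3356],
    [-0.8267, -0.84, 0.0933, 0, 0, -0.3356],
  ],
  fingers=0.024,
)

```text
time: 1.47
tool_pos: [320.3, 258.1, 180.1]
ee_rot: [0.0, 0.01, 1.0, 0.0]
ft_force: [0.3, 0.6, 0.5]
opening: 0.466
finger_force: 0.0
```

```bash
python3 go.py 594 -220 120 -1.2
```

```text
t 1.4667 pos [320.3342 258.1113 180.0533] f [0.349  0.5742 0.4906] x axis yaw 178.82219216092298 tilt z [ 0.001   0.0006 -1.    ] j [ 0.5087  0.0432  1.8626  0.      1.2345 -1.0415] open 0.4663972451206417 ff 0.0
shift m [-0.2834 -0.4724  0.0601] turn deg [0.0333 0.0569 0.0222]
```

To row units: -0.472 m is -0.6293, -0.284 m is -0.3787.

>>> play_rows(
  commands=[
    [-0.3787, -0.6293, 0.08, 0, 0, 0],
    [-0.3787, -0.6293, 0.08, 0, 0, 0],
    [-0.3787, -0.6293, 0.08, 0, 0, 0],
    [-0.3787, -0.6293, 0.08, 0, 0, 0],
    [-0.3787, -0.6293, 0.08, 0, 0, 0],
    [-0.3787, -0.6293, 0.08, 0, 0, 0],
    [-0.3787, -0.6293, 0.08, 0, 0, 0],
    [-0.3787, -0.6293, 0.08, 0, 0, 0],
  ],
)

```text
time: 2.13
tool_pos: [485.4, -29.8, 143.8]
ee_rot: [0.0, 0.011, 1.0, 0.0]
ft_force: [-0.2, 0.4, -0.6]
opening: 0.255
finger_force: 0.0
```

```bash
python3 go.py 594 -220 100 -1.2
```

```text
t 2.1333 pos [485.3879 -29.8235 143.8421] f [-0.2147  0.3541 -0.5752] x axis yaw 178.73910814400259 tilt z [ 0.0008  0.0002 -1.    ] j [-0.2048  0.1879  1.7873  0.0004  1.1656 -1.7538] open 0.2548218110044752 ff 0.0
shift m [-0.1127 -0.1877  0.0439] turn deg [ 0.011   0.048  -0.0609]
```

To row units: -0.188 m is -0.2507, -0.113 m is -0.1507.

>>> play_rows(
  commands=[
    [-0.1507, -0.2507, 0.0267, 0, 0, 0],
    [-0.1507, -0.2507, 0.04, 0, 0, 0],
    [-0.1507, -0.2507, 0.0587, 0, 0, 0],
    [-0.1507, -0.2507, 0.0587, 0, 0, 0],
    [-0.1507, -0.2507, 0.0587, 0, 0, 0],
    [-0.1507, -0.2507, 0.0587, 0, 0, 0],
    [-0.1507, -0.2507, 0.0587, 0, 0, 0],
    [-0.1507, -0.2507, 0.0587, 0, 0, 0],
  ],
)

```text
time: 2.8
tool_pos: [593.1, -218.0, 99.0]
ee_rot: [-0.001, 0.011, 1.0, 0.001]
ft_force: [-0.7, 0.4, 0.3]
opening: 0.256
finger_force: 0.0
```

```bash
python3 go.py 594 -220 62 -1.2
python3 - <<'E'
from h import *
s=eyes.snapshot("side"); cv2.imwrite("pics/side1.png",cv2.resize(s["image"][230:400,240:480,::-1],None,fx=3,fy=3))
E
```

```text
t 2.8 pos [ 593.071  -217.9696   99.0093] f [-0.6802  0.3714  0.3306] x axis yaw 178.7055819160401 tilt z [-0.0018  0.0017 -1.    ] j [-0.4627  0.433   1.5362  0.0008  1.1748 -2.0112] open 0.2558209289009292 ff 0.0
shift m [-0.001  -0.0021  0.037 ] turn deg [ 0.0946 -0.1057 -0.0945]
```

View pics/side1.png

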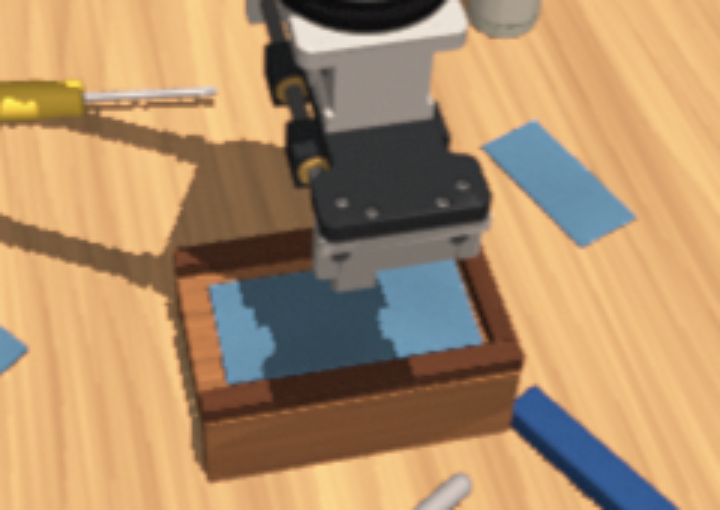

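The gripper hovers over the tile's middle (fingertip near 355,285 in the crop), clear of the fences. Descending.

To row units: 0.038 m is 0.0507, 0.037 m is 0.0493.

>>> play_rows(
  commands=[
    [-0.0013, -0.0027, 0.02, 0, 0, 0],
    [-0.0013, -0.0027, 0.0373, 0, 0, 0],
    [-0.0013, -0.0027, 0.0453, 0, 0, 0],
    [-0.0013, -0.0027, 0.0493, 0, 0, 0],
    [-0.0013, -0.0027, 0.0507, 0, 0, 0],
    [-0.0013, -0.0027, 0.0507, 0, 0, 0],
  ],
)

```text
time: 3.35
tool_pos: [594.6, -219.3, 62.4]
ee_rot: [0.0, 0.01, 1.0, -0.0]
ft_force: [0.3, -0.4, -0.2]
opening: 0.254
finger_force: 0.0
```

```bash
python3 go.py 594 -220 58 -1.2
```

```text
t 3.35 pos [ 594.6367 -219.347    62.4306] f [ 0.272  -0.4013 -0.1865] x axis yaw 178.83175246007394 tilt z [ 0.0006 -0.0001 -1.    ] j [-0.4632  0.4662  1.5802  0.0002  1.0946 -2.0137] open 0.25416214375108664 ff 0.0
shift m [ 0.0006 -0.0007  0.0044] turn deg [-0.0045  0.0338  0.0318]
```

To row units: 0.003 m is 0.004, 0.002 m is 0.0027.

>>> play_rows(
  commands=[
    [0, 0, 0.0027, 0, 0, 0],
    [0, 0, 0.004, 0, 0, 0],
    [0, 0, 0.004, 0, 0, 0],
    [0, 0, 0.004, 0, 0, 0],
  ],
)

```text
time: 3.68
tool_pos: [594.7, -220.1, 59.0]
ee_rot: [0.0, 0.011, 1.0, -0.0]
ft_force: [-0.0, -0.2, -0.2]
opening: 0.258
finger_force: 0.0
```

To row units: 0.001 m is 0.0013.

>>> play_rows(
  commands=[
    [0, 0, 0.0013, 0, 0, 0],
    [0, 0, 0.0013, 0, 0, 0],
    [0, 0, 0.0013, 0, 0, 0],
  ],
)

```text
time: 3.93
tool_pos: [594.9, -220.2, 58.2]
ee_rot: [0.0, 0.011, 1.0, -0.0]
ft_force: [0.3, -0.2, 2.8]
opening: 0.255
finger_force: 1.5
```

To row units: 0.0003 m is 0.0004.

>>> play_rows(
  commands=[
    [0, 0, 0.0004, 0, 0, 0],
    [0, 0, 0.0004, 0, 0, 0],
    [0, 0, 0.0004, 0, 0, 0],
  ],
)

```text
time: 4.18
tool_pos: [594.8, -220.2, 58.2]
ee_rot: [0.0, 0.011, 1.0, -0.0]
ft_force: [-1.2, 1.0, 5.3]
opening: 0.254
finger_force: 2.6
```

To row units: 0.01 m is 0.0133, 0.009 m is 0.012.

>>> play_rows(
  commands=[
    [0.0013, 0, 0, 0, 0, 0],
    [0.004, 0, 0, 0, 0, 0],
    [0.0067, 0, 0, 0, 0, 0],
    [0.0093, 0, 0, 0, 0, 0],
    [0.012, 0, 0, 0, 0, 0],
    [0.0133, 0, 0, 0, 0, 0],
  ],
)

```text
time: 4.68
tool_pos: [585.4, -220.3, 58.2]
ee_rot: [0.001, 0.011, 1.0, -0.0]
ft_force: [2.0, 0.5, 5.0]
opening: 0.252
finger_force: 2.6
```

To row units: 0.02 m is 0.0267, 0.018 m is 0.024.

>>> play_rows(
  commands=[
    [0.0027, 0, 0, 0, 0, 0],
    [0.0053, 0, 0, 0, 0, 0],
    [0.008, 0, 0, 0, 0, 0],
    [0.012, 0, 0, 0, 0, 0],
    [0.016, 0, 0, 0, 0, 0],
    [0.02, 0, 0, 0, 0, 0],
    [0.024, 0, 0, 0, 0, 0],
    [0.0267, 0, 0, 0, 0, 0],
  ],
)

```text
time: 5.35
tool_pos: [565.4, -219.9, 58.2]
ee_rot: [0.001, 0.011, 1.0, -0.0]
ft_force: [1.3, -0.7, 4.1]
opening: 0.256
finger_force: 2.6
```

```bash
cat > tile.py <<'E'
from h import *
np.set_printoptions(precision=1,suppress=True)
for n in("top","side"):
    s=eyes.snapshot(n); W=cloud(s); hsv=cv2.cvtColor(s["image"],cv2.COLOR_RGB2HSV); X,Y,Z=W[...,0],W[...,1],W[...,2]
    m=(hsv[...,0]>90)&(hsv[...,0]<130)&(hsv[...,1]>80)&(Z>45)&(Z<64)&(abs(Y+220)<45)&(abs(X-570)<120)
    p=W[m]; r=cv2.minAreaRect(p[:,:2].astype(np.float32)); print(n,"c",np.array(r[0]),np.array(r[1]),(r[2]+45)%90-45,"z",np.median(p[:,2]),"x range",np.percentile(p[:,0],[.5,99.5]),"n",len(p))
E
python3 tile.py
```

```text
top c [ 564.1 -217.6] [137.6  47.8] 15.595377922058105 z 57.50098009500721 x range [500.2 628.4] n 716
side c [ 564.2 -220.6] [ 60.7 127.6] -1.4363327026367188 z 57.5814723161634 x range [500.7 626.7] n 1392
```

The tile follows without slip. 32 mm to go.

To row units: 0.02 m is 0.0267, 0.018 m is 0.024.

>>> play_rows(
  commands=[
    [0.0027, 0, 0, 0, 0, 0],
    [0.0053, 0, 0, 0, 0, 0],
    [0.008, 0, 0, 0, 0, 0],
    [0.012, 0, 0, 0, 0, 0],
    [0.016, 0, 0, 0, 0, 0],
    [0.02, 0, 0, 0, 0, 0],
    [0.024, 0, 0, 0, 0, 0],
    [0.0267, 0, 0, 0, 0, 0],
  ],
)

```text
time: 6.12
tool_pos: [545.4, -219.5, 58.2]
ee_rot: [0.001, 0.011, 1.0, -0.0]
ft_force: [1.9, 0.3, 5.9]
opening: 0.257
finger_force: 2.6
```

To row units: 0.011 m is 0.0147, 0.01 m is 0.0133.

>>> play_rows(
  commands=[
    [0.0027, 0, 0, 0, 0, 0],
    [0.0067, 0, 0, 0, 0, 0],
    [0.0107, 0, 0, 0, 0, 0],
    [0.0133, 0, 0, 0, 0, 0],
    [0.0147, 0, 0, 0, 0, 0],
    [0.0147, 0, 0, 0, 0, 0],
    [0.0147, 0, 0, 0, 0, 0],
  ],
)

```text
time: 6.7
tool_pos: [534.3, -219.2, 58.2]
ee_rot: [0.001, 0.011, 1.0, -0.0]
ft_force: [1.4, -0.6, 5.3]
opening: 0.251
finger_force: 3.0
```

```bash
python3 tile.py; python3 go.py
```

```text
top c [ 533.  -217.6] [ 57.9 129.5] -0.22412872314453125 z 57.46587882378094 x range [468.3 596. ] n 703
side c [ 533.5 -220. ] [ 60.  127.8] -2.09686279296875 z 57.62624702344459 x range [469.8 596.5] n 1328
t 6.8 pos [ 534.2759 -219.2517   58.161 ] f [ 1.4993 -1.0751  6.1896] x axis yaw 178.77292694598756 tilt z [ 0.0019 -0.001  -1.    ] j [-0.5099  0.3963  1.7172  0.0001  1.0259 -2.0594] open 0.25393693253229754 ff 3.0401142555638216
```

To row units: -0.06 m is -0.08, 0.034 m is 0.0453.

>>> play_rows(
  commands=[
    [0, 0, -0.0067, 0, 0, 0],
    [0, 0, -0.04, 0, 0, 0],
    [0.0133, 0, -0.08, 0, 0, 0],
    [0.0453, 0, -0.08, 0, 0, 0],
    [0.0453, 0, -0.08, 0, 0, 0],
    [0.0453, 0, -0.08, 0, 0, 0],
    [0.0453, 0, -0.08, 0, 0, 0],
    [0.0453, 0, -0.08, 0, 0, 0],
  ],
  fingers=0.094,
)

```text
time: 7.47
tool_pos: [499.7, -217.9, 116.5]
ee_rot: [-0.001, 0.011, 1.0, 0.0]
ft_force: [0.4, -0.4, -0.2]
opening: 0.79
finger_force: 0.0
```

```bash
python3 tile.py; python3 go.py 500 -218.8 38 -1.2;  python3 - <<'E'
from h import *
s=eyes.snapshot("side"); cv2.imwrite("pics/side2.png",cv2.resize(s["image"][200:400,200:440,::-1],None,fx=3,fy=3))
E
```

```text
top c [ 532.8 -217.4] [ 58.8 128.5] -2.2088623046875 z 57.490957608734675 x range [469.7 596.3] n 1143
side c [ 533.6 -219.9] [ 60.6 127.4] -1.760162353515625 z 57.650080944662875 x range [470.5 596.5] n 2422
t 7.5667 pos [ 499.8584 -217.8956  116.6241] f [ 0.0984 -0.1369 -0.7836] x axis yaw 178.7980149142628 tilt z [-0.0011  0.0008 -1.    ] j [-0.5388  0.2977  1.707   0.0002  1.1382 -2.0887] open 0.8709333001985398 ff 0.0
shift m [-0.0002 -0.001   0.0786] turn deg [ 0.0469 -0.0622 -0.002 ]
```

View pics/side2.png

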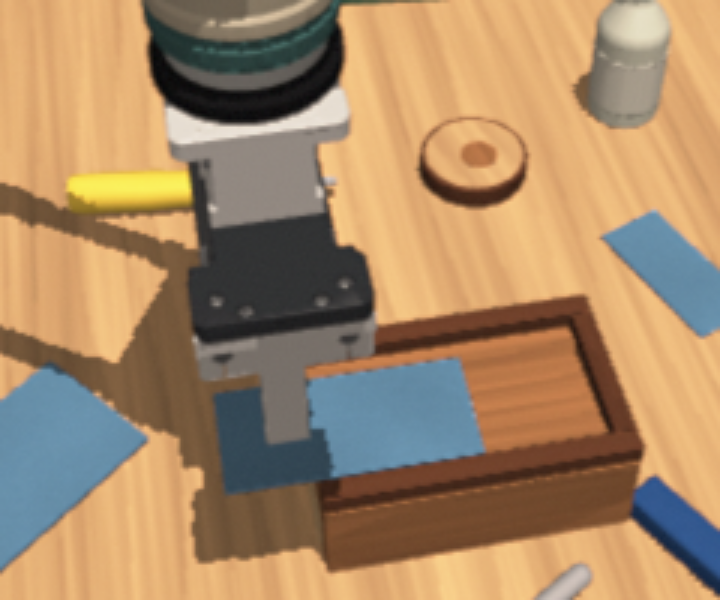

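The tile lies by itself with about 44 mm overhang (crop: left edge near x=220, board end near x=325), and the driver, slice and bottle haven't moved. Lowering the open fingers past both sides of the overhang.

To row units: 0.079 m is 0.1053, 0.075 m is 0.1, 0.7 degrees is 0.0156.

>>> play_rows(
  commands=[
    [0, 0, 0.0267, 0, 0, 0.0156],
    [0, 0, 0.06, 0, 0, 0.0156],
    [0, 0, 0.0867, 0, 0, 0.0156],
    [0, 0, 0.1, 0, 0, 0.0156],
    [0, 0, 0.1053, 0, 0, 0.0156],
    [0, 0, 0.1053, 0, 0, 0.0156],
    [0, 0, 0.1053, 0, 0, 0.0156],
  ],
)

```text
time: 8.2
tool_pos: [500.3, -218.4, 39.0]
ee_rot: [0.0, 0.017, 1.0, -0.0]
ft_force: [-0.7, -0.5, -0.5]
opening: 1.0
finger_force: 0.0
```

```bash
python3 tile.py; python3 go.py 500 -217.8 37 -1.9
```

```text
top c [ 532.9 -215.8] [129.   54.9] 0.07165069878101349 z 57.51743728800608 x range [468.5 596. ] n 1016
side c [ 570.7 -220.9] [60.7 53.5] -2.5454177856445312 z 57.63056292109587 x range [544.4 597. ] n 1054
t 8.3 pos [ 500.5552 -218.5577   39.5752] f [-0.6347 -0.1925  0.3542] x axis yaw 178.08565273254692 tilt z [ 0.002  -0.0011 -1.    ] j [-0.5392  0.377   1.809   0.0001  0.9533 -2.0766] open 1.001275907014913 ff 0.0
shift m [0.0006 0.0007 0.0026] turn deg [-0.0586  0.1168 -0.0144]
```

To row units: 0.001 m is 0.0013, 0.0005 m is 0.0007.

>>> play_rows(
  commands=[
    [0, 0.0007, 0.0013, 0, 0, 0],
    [0, 0.0007, 0.0013, 0, 0, 0],
    [0, 0.0007, 0.0013, 0, 0, 0],
    [0, 0.0007, 0.0013, 0, 0, 0],
    [0, 0.0007, 0.0013, 0, 0, 0],
    [0, 0.0007, 0.0013, 0, 0, 0],
    [0, 0.0007, 0.0013, 0, 0, 0],
    [0, 0.0007, 0.0013, 0, 0, 0],
  ],
  fingers=0.05,
  grip_force=25,
)

```text
time: 8.97
tool_pos: [499.7, -217.5, 37.6]
ee_rot: [0.0, 0.017, 1.0, 0.0]
ft_force: [-0.3, 0.7, 1.4]
opening: 0.632
finger_force: 25.0
```

```bash
python3 tile.py; python3 go.py 500 -217.8 120 -1.9
```

```text
top c [ 532.7 -214. ] [131.1  48.5] 3.0841426849365234 z 57.58735468017642 x range [468.6 596.1] n 745
side c [ 569.8 -220.7] [60.8 54.9] -1.6980133056640625 z 57.80528727028275 x range [544.2 597. ] n 1063
t 9.0667 pos [ 499.6563 -217.5655   37.5406] f [-0.1444  0.7512  2.0365] x axis yaw 178.08160157887406 tilt z [ 0.0001  0.     -1.    ] j [-0.5384  0.379   1.8122  0.0001  0.9504 -2.0758] open 0.6287252398593717 ff 24.99805122613907
shift m [-0.0004 -0.0002 -0.0825] turn deg [ 0.0031  0.0058 -0.0184]
```

Gripped at 59 mm. Lifting.

To row units: -0.083 m is -0.1107, -0.08 m is -0.1067.

>>> play_rows(
  commands=[
    [0, 0, -0.004, 0, 0, 0],
    [0, 0, -0.0133, 0, 0, 0],
    [0, 0, -0.0333, 0, 0, 0],
    [0, 0, -0.06, 0, 0, 0],
    [0, 0, -0.0867, 0, 0, 0],
    [0, 0, -0.1067, 0, 0, 0],
    [0, 0, -0.1107, 0, 0, 0],
    [0, 0, -0.1107, 0, 0, 0],
  ],
)

```text
time: 9.73
tool_pos: [500.4, -218.0, 121.8]
ee_rot: [0.001, 0.017, 1.0, -0.001]
ft_force: [-0.1, -0.1, -1.0]
opening: 0.629
finger_force: 25.0
```

```bash
cat > held.py <<'E'
from h import *
np.set_printoptions(precision=2,suppress=True)
st=bot.get_state(); M=rot(st["ee_rot"]); p0=np.array(st["tool_pos"])
for n in("side","top"):
    s=eyes.snapshot(n); W=cloud(s); hsv=cv2.cvtColor(s["image"],cv2.COLOR_RGB2HSV)
    L=(W-p0)@M  # tool coordinates
    m=(hsv[...,0]>90)&(hsv[...,0]<130)&(hsv[...,1]>80)&(abs(L[...,0]+30)<80)&(abs(L[...,1])<45)&(L[...,2]<10)&(L[...,2]>-40)
    p=W[m]; c=np.median(p,0); q=p-p.mean(0); k=np.linalg.svd(q,full_matrices=False)[2][2]; k*=np.sign(k[2])
    r=cv2.minAreaRect(p[:,:2].astype(np.float32)); print(n,"n",len(p),"c",np.array(r[0]),np.array(r[1]),"yaw",(r[2]+45)%90-45,"zmed",c[2],"normal",k,"tool xrange",np.percentile(L[m][:,0],[.5,99.5]),"y",np.percentile(L[m][:,1],[.5,99.5]),"z",np.median(L[m][:,2]))
    cv2.imwrite(f"pics/held_{n}.png",s["image"][:,:,::-1])
E
python3 held.py; python3 go.py 500 -217.8 150 -1.9
```

```text
side n 1378 c [ 534.32 -221.23] [ 60.58 128.14] yaw -0.16533660888671875 zmed 141.59393872283016 normal [0. 0. 1.] tool xrange [-97.75  27.57] y [-30.71  28.59] z -19.579688572093403
top n 1047 c [ 532.68 -215.9 ] [129.84  53.17] yaw 1.6499173641204834 zmed 140.05813414487 normal [ 0.01 -0.01  1.  ] tool xrange [-96.37  29.51] y [-23.2   30.09] z -18.059664121330243
t 9.8333 pos [ 499.0584 -217.2389  119.9141] f [-0.4556  0.2103 -0.6547] x axis yaw 178.08087107662075 tilt z [-0.0009  0.0006 -1.    ] j [-0.5385  0.2932  1.7046  0.0001  1.1449 -2.0758] open 0.6352827063092954 ff 24.998092353343964
shift m [-0.0009 -0.0005 -0.0301] turn deg [ 0.035  -0.0536 -0.0191]
```

The tile is held level, its centre 34 mm ahead of the TCP. Carrying it over to the block.

```bash
python3 go.py 576.6 208.9 125 -7.7
```

```text
t 9.8333 pos [ 499.0584 -217.2389  119.9141] f [-0.4556  0.2103 -0.6547] x axis yaw 178.08087107662075 tilt z [-0.0009  0.0006 -1.    ] j [-0.5385  0.2932  1.7046  0.0001  1.1449 -2.0758] open 0.6352827063092954 ff 24.998092353343964
shift m [-0.0632  0.4285 -0.0049] turn deg [ 0.0323 -0.0554  5.7809]
```

To row units: 0.2 m is 0.2667, 0.17 m is 0.2267, 2.5 degrees is 0.0556.

>>> play_rows(
  commands=[
    [-0.0013, 0.0107, -0.0067, 0, 0, 0],
    [-0.0053, 0.0333, -0.0067, 0, 0, 0],
    [-0.0107, 0.0667, -0.0067, 0, 0, 0],
    [-0.016, 0.1067, -0.0067, 0, 0, 0.0111],
    [-0.0213, 0.1467, -0.0067, 0, 0, 0.0222],
    [-0.0267, 0.1867, -0.0067, 0, 0, 0.0333],
    [-0.032, 0.2267, -0.0067, 0, 0, 0.0444],
    [-0.0373, 0.2667, -0.0067, 0, 0, 0.0556],
  ],
)

```text
time: 10.5
tool_pos: [533.5, -16.5, 124.7]
ee_rot: [-0.001, 0.039, 0.999, 0.0]
ft_force: [0.3, -0.1, -0.3]
opening: 0.63
finger_force: 25.0
```

```bash
python3 go.py 576.6 208.9 125 -7.7
```

```text
t 10.5 pos [533.5296 -16.4793 124.7042] f [ 0.2543 -0.0799 -0.3479] x axis yaw 175.55149855957006 tilt z [-0.002   0.0007 -1.    ] j [-0.1616  0.2747  1.7189  0.0005  1.1501 -1.6549] open 0.6302719385519527 ff 24.996846914291382
shift m [-0.0255  0.228  -0.0002] turn deg [ 0.0303 -0.1176  3.2515]
```

To row units: 0.22 m is 0.2933, 0.205 m is 0.2733, 3.25 degrees is 0.0722.

>>> play_rows(
  commands=[
    [-0.004, 0.04, 0, 0, 0, 0.0111],
    [-0.0093, 0.08, 0, 0, 0, 0.0222],
    [-0.0133, 0.12, 0, 0, 0, 0.0333],
    [-0.0187, 0.16, 0, 0, 0, 0.0444],
    [-0.0227, 0.2, 0, 0, 0, 0.0556],
    [-0.0267, 0.24, 0, 0, 0, 0.0667],
    [-0.0307, 0.2733, 0, 0, 0, 0.0722],
    [-0.0333, 0.2933, 0, 0, 0, 0.0722],
  ],
)

```text
time: 11.17
tool_pos: [575.5, 202.0, 124.5]
ee_rot: [-0.001, 0.066, 0.998, 0.0]
ft_force: [0.0, -0.4, -0.2]
opening: 0.63
finger_force: 25.0
```

To row units: 0.008 m is 0.0107, 0.005 m is 0.0067.

>>> play_rows(
  commands=[
    [0, 0.0067, 0, 0, 0, 0],
    [0, 0.0107, 0, 0, 0, 0],
    [0, 0.0107, 0, 0, 0, 0],
    [0, 0.0107, 0, 0, 0, 0],
    [0, 0.0107, 0, 0, 0, 0],
    [0, 0.0107, 0, 0, 0, 0],
  ],
)

```text
time: 11.67
tool_pos: [577.2, 205.6, 125.7]
ee_rot: [0.0, 0.068, 0.998, -0.0]
ft_force: [0.2, 0.1, -0.9]
opening: 0.631
finger_force: 25.0
```

```bash
python3 held.py; python3 go.py 576.6 208.9 44 -7.7
```

```text
side n 769 c [611.88 200.38] [ 64.18 124.66] yaw -7.986358642578125 zmed 145.13208789610235 normal [0.01 0.   1.  ] tool xrange [-96.73  27.24] y [-31.84  28.97] z -19.456410063063192
top n 1103 c [609.19 201.21] [ 59.77 129.26] yaw -7.656074523925781 zmed 145.15421139860996 normal [0.01 0.   1.  ] tool xrange [-96.48  31.64] y [-29.56  28.92] z -19.486215902919703
t 11.7667 pos [577.2549 205.8885 125.6798] f [-0.7711  0.6854  0.1013] x axis yaw 172.2683156540488 tilt z [ 0.0001 -0.0001 -1.    ] j [ 0.2292  0.384   1.5461 -0.0001  1.2113 -1.2066] open 0.6285612073217767 ff 24.99814510345459
shift m [0.0011 0.0029 0.0817] turn deg [-0.0023  0.0086 -0.0317]
```

To row units: 0.081 m is 0.108, 0.0033 m is 0.0044.

>>> play_rows(
  commands=[
    [0, 0.0044, 0.0133, 0, 0, 0],
    [0, 0.0044, 0.04, 0, 0, 0],
    [0, 0.0044, 0.0667, 0, 0, 0],
    [0, 0.0044, 0.0867, 0, 0, 0],
    [0, 0.0044, 0.1, 0, 0, 0],
    [0, 0.0044, 0.1067, 0, 0, 0],
    [0, 0.0044, 0.108, 0, 0, 0],
    [0, 0.0044, 0.108, 0, 0, 0],
  ],
)

```text
time: 12.43
tool_pos: [577.9, 210.1, 44.5]
ee_rot: [0.0, 0.067, 0.998, 0.0]
ft_force: [-0.8, -0.3, -0.4]
opening: 0.633
finger_force: 25.0
```

```bash
sed -i 's/bot.get_state(); M/eyes.snapshot("top") and bot.get_state(); M/' held.py; python3 held.py; python3 go.py 580 208.9 38 -7.7;  python3 - <<'E'
import cv2
cv2.imwrite("pics/v3.png",cv2.resize(cv2.imread("pics/held_side.png")[120:260,220:420],None,fx=4,fy=4))
E
```

```text
side n 790 c [612.87 203.1 ] [ 63.3  128.26] yaw -7.605552673339844 zmed 64.67473681238891 normal [ 0.01 -0.    1.  ] tool xrange [-98.45  28.64] y [-32.58  27.63] z -19.573684146134674
top n 987 c [611.95 204.81] [ 60.27 133.53] yaw -6.983879089355469 zmed 64.8208994302629 normal [ 0. -0.  1.] tool xrange [-99.22  31.83] y [-29.89  28.85] z -19.70787134961036
t 12.5833 pos [578.5004 210.2326  45.5008] f [ 0.5084  0.0641 -0.5517] x axis yaw 172.32815031889857 tilt z [ 0.002   0.0006 -1.    ] j [ 0.2355  0.4582  1.6447  0.0001  1.0366 -1.2014] open 0.6301825123391428 ff 24.998198747634888
shift m [-0.0016 -0.0011  0.0075] turn deg [0.0485 0.1092 0.0282]
```

View pics/v3.png

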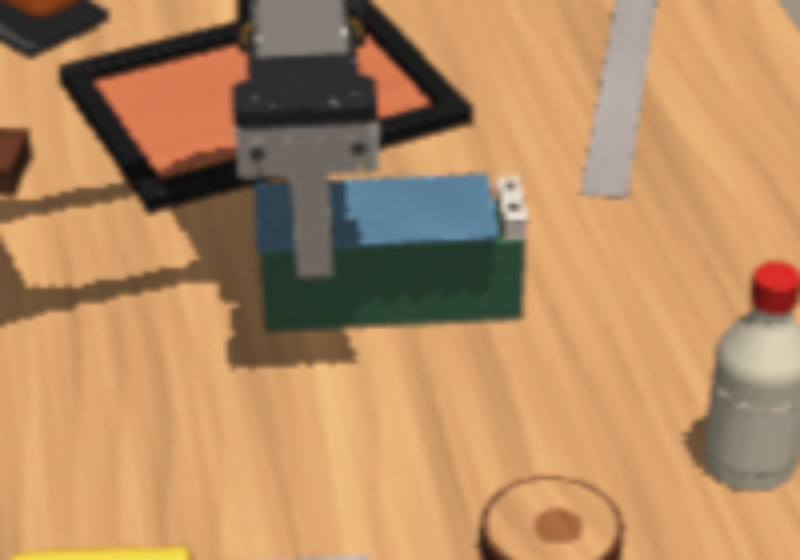

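Crop: the tile (255–497) hovers over the block, its end about 2–3 mm short of the stop (500–525). Shifting 1 mm on and lowering.

To row units: 0.006 m is 0.008, 0.005 m is 0.0067.

>>> play_rows(
  commands=[
    [-0.0013, 0.0004, 0.0027, 0, 0, 0],
    [-0.0013, 0.0004, 0.0053, 0, 0, 0],
    [-0.0013, 0.0004, 0.0067, 0, 0, 0],
    [-0.0013, 0.0004, 0.008, 0, 0, 0],
    [-0.0013, 0.0004, 0.008, 0, 0, 0],
    [-0.0013, 0.0004, 0.008, 0, 0, 0],
  ],
)

```text
time: 13.08
tool_pos: [578.7, 210.2, 38.4]
ee_rot: [-0.0, 0.067, 0.998, 0.0]
ft_force: [0.2, 0.2, -0.6]
opening: 0.63
finger_force: 25.0
```

To row units: 0.0005 m is 0.0007.

>>> play_rows(
  commands=[
    [0, 0, 0.0007, 0, 0, 0],
    [0, 0, 0.0007, 0, 0, 0],
    [0, 0, 0.0007, 0, 0, 0],
  ],
)

```text
time: 13.33
tool_pos: [578.7, 210.2, 38.0]
ee_rot: [0.0, 0.067, 0.998, 0.0]
ft_force: [0.9, -0.5, 0.2]
opening: 0.632
finger_force: 25.0
```

```bash
python3 held.py; python3 go.py 580 208.9 38 -7.7
```

```text
side n 777 c [613.89 202.34] [ 62.63 127.93] yaw -7.075157165527344 zmed 57.647352166980454 normal [0.01 0.   1.  ] tool xrange [-98.61  27.66] y [-32.64  27.61] z -19.586724900931355
top n 968 c [612.14 204.7 ] [ 59.98 132.98] yaw -6.9735565185546875 zmed 57.71782086970171 normal [0.01 0.   1.  ] tool xrange [-97.73  32.22] y [-30.03  29.05] z -19.655535941453948
t 13.4833 pos [578.7539 210.2197  38.0677] f [ 0.2056 -0.1532 -0.2466] x axis yaw 172.3341559522496 tilt z [ 0.0002  0.0001 -1.    ] j [ 0.2354  0.4671  1.6508  0.0001  1.0235 -1.2016] open 0.6312375615653243 ff 24.998163878917694
shift m [-0.0014 -0.0011  0.0001] turn deg [0.0079 0.0082 0.0342]
```

```bash
cat > gap.py <<'E'
from h import *
np.set_printoptions(precision=2,suppress=True)
a=np.radians(-7.6); ex=np.array([np.cos(a),np.sin(a)]); ey=np.array([-ex[1],ex[0]])
for n in("side","top"):
    s=eyes.snapshot(n); W=cloud(s); hsv=cv2.cvtColor(s["image"],cv2.COLOR_RGB2HSV)
    c=np.array([619.08,203.92]) if n=="top" else np.array([621.65,202.39])
    u=(W[...,:2]-c)@ex; v=(W[...,:2]-c)@ey; Z=W[...,2]
    t=(hsv[...,0]>95)&(hsv[...,0]<130)&(hsv[...,1]>80)&(Z>50)&(Z<75)&(abs(u)<90)&(abs(v)<38)
    st=(Z>63)&(Z<75)&(u>45)&(u<85)&(abs(v)<30)
    tu=[u[t&(abs(v-k)<3)].max() for k in(-15,-10,-5,0,5,10,15)]; su=[u[st&(abs(v-k)<3)].min() for k in(-15,-10,-5,0,5,10,15) if (st&(abs(v-k)<3)).any()]
    f=t&(u>-5)&(u<50); vs=np.array([(k,v[f&(abs(u-k)<3)].min(),v[f&(abs(u-k)<3)].max()) for k in range(0,48,6)])
    print(n,"tile end",np.array(tu),"stop",np.array(su),"edges v med",np.median(vs[:,1:],0),"slopes",np.polyfit(vs[:,0],vs[:,1],1)[0],np.polyfit(vs[:,0],vs[:,2],1)[0],"z",np.median(Z[t]))
E
python3 gap.py
```

```text
side tile end [53.89 54.42 55.1  55.58 55.58 54.33 54.6 ] stop [60.27 60.39 60.9  59.73 59.98 60.29 61.03] edges v med [-29.32  29.11] slopes 0.044454580343800246 -0.08850875751541147 z 57.687559586986936
top tile end [56.03 55.92 54.34 56.68 55.8  56.86 55.97] stop [59.37 59.03 59.51 59.44 59.44 59.68 59.65] edges v med [-28.69  29.  ] slopes -0.36520246225712244 0.8988355047590926 z 57.6182878409096
```

To row units: -0.0018 m is -0.0024, -0.0012 m is -0.0016.

>>> play_rows(
  commands=[
    [-0.0008, 0, 0, 0, 0, 0],
    [-0.0016, 0, 0, 0, 0, 0],
    [-0.0024, 0, 0, 0, 0, 0],
    [-0.0024, 0, 0, 0, 0, 0],
  ],
)

```text
time: 13.92
tool_pos: [580.7, 209.9, 38.0]
ee_rot: [0.0, 0.067, 0.998, 0.0]
ft_force: [1.2, -0.0, 0.0]
opening: 0.627
finger_force: 25.0
```

To row units: 0.0003 m is 0.0004.

>>> play_rows(
  commands=[
    [0, 0, 0.0004, 0, 0, 0],
    [0, 0, 0.0004, 0, 0, 0],
    [0, 0, 0.0004, 0, 0, 0],
  ],
)

```text
time: 14.17
tool_pos: [580.5, 209.9, 37.7]
ee_rot: [0.0, 0.067, 0.998, 0.0]
ft_force: [0.5, 0.1, -1.7]
opening: 0.632
finger_force: 25.0
```

```bash
python3 gap.py; python3 go.py
```

```text
side tile end [56.13 54.44 57.24 57.24 56.04 56.22 56.76] stop [59.84 60.76 60.94 59.61 59.85 60.69 60.78] edges v med [-29.63  28.83] slopes -0.00892846434447707 0.026876824631462147 z 57.534241641115386
t 14.2667 pos [580.5482 209.9536  37.7506] f [-0.1118 -0.3238 -1.1099] x axis yaw 172.33154736600034 tilt z [ 0.0002  0.0001 -1.    ] j [ 0.2343  0.4694  1.6474  0.0001  1.0245 -1.2027] open 0.6281399436845166 ff 24.998343586921692Traceback (most recent call last):
  File "gap.py", line 11, in <module>
    f=t&(u>-5)&(u<50); vs=np.array([(k,v[f&(abs(u-k)<3)].min(),v[f&(abs(u-k)<3)].max()) for k in range(0,48,6)])
                                       ~~~~~~~~~~~~~~~~~~~~~^^
    return umr_minimum(a, axis, None, out, keepdims, initial, where)
ValueError: zero-size array to reduction operation minimum which has no identity
```

To row units: 0.0004 m is 0.0005.

>>> play_rows(
  commands=[
    [0, 0, 0.0005, 0, 0, 0],
    [0, 0, 0.0005, 0, 0, 0],
    [0, 0, 0.0005, 0, 0, 0],
  ],
)

```text
time: 14.52
tool_pos: [580.5, 210.0, 37.7]
ee_rot: [0.0, 0.067, 0.998, 0.0]
ft_force: [-0.8, -1.0, 3.7]
opening: 0.633
finger_force: 25.0
```

To row units: 0.0003 m is 0.0004.

>>> play_rows(
  commands=[
    [0, 0, 0.0004, 0, 0, 0],
    [0, 0, 0.0004, 0, 0, 0],
    [0, 0, 0.0004, 0, 0, 0],
  ],
)

```text
time: 14.77
tool_pos: [580.5, 210.0, 37.6]
ee_rot: [0.0, 0.067, 0.998, 0.0]
ft_force: [-1.7, 0.4, 5.6]
opening: 0.629
finger_force: 25.0
```

In contact with the block. I'll ease off a little, then release.

To row units: -0.0004 m is -0.0005.

>>> play_rows(
  commands=[
    [0, 0, -0.0005, 0, 0, 0],
    [0, 0, -0.0005, 0, 0, 0],
    [0, 0, -0.0005, 0, 0, 0],
  ],
  grip_force=10,
)

```text
time: 15.02
tool_pos: [580.6, 210.0, 37.7]
ee_rot: [0.0, 0.067, 0.998, 0.0]
ft_force: [-1.0, -0.1, 4.7]
opening: 0.639
finger_force: 10.0
```

>>> play_rows(
  commands=[
    [0, 0, 0, 0, 0, 0],
    [0, 0, 0, 0, 0, 0],
    [0, 0, 0, 0, 0, 0],
    [0, 0, 0, 0, 0, 0],
    [0, 0, 0, 0, 0, 0],
    [0, 0, 0, 0, 0, 0],
  ],
  fingers=0.094,
)

```text
time: 15.52
tool_pos: [580.4, 210.0, 37.2]
ee_rot: [-0.0, 0.067, 0.998, 0.0]
ft_force: [0.5, 0.7, 0.1]
opening: 0.993
finger_force: 0.0
```

```bash
python3 go.py; python3 gap.py
```

```text
t 15.5167 pos [580.4228 209.9559  37.1855] f [0.4521 0.6802 0.1198] x axis yaw 172.32869715151028 tilt z [-0.0003  0.0001 -1.    ] j [ 0.2343  0.4701  1.6479  0.0001  1.0238 -1.2026] open 0.993016511888553 ff 0.0
side tile end [56.07 56.56 57.25 57.69 55.71 56.25 56.82] stop [59.97 60.44 60.86 61.67 59.92 60.61 61.36] edges v med [-29.68  28.14] slopes -0.03533631445737034 0.008565760469263255 z 57.4706741649905
top tile end [58.49 57.51 56.7  58.06 57.33 57.9  57.98] stop [60.24 59.79 59.5  59.14 59.52 59.3  59.71] edges v med [-28.46  14.7 ] slopes -0.18810707243736938 1.0876006489651255 z 57.515442487742575
```

Released. Retracting straight up, then off to the side, so the cameras have a clear view.

To row units: -0.13 m is -0.1733, -0.12 m is -0.16.

>>> play_rows(
  commands=[
    [0, 0, -0.0067, 0, 0, 0],
    [0, 0, -0.0267, 0, 0, 0],
    [0, 0, -0.0667, 0, 0, 0],
    [0, 0, -0.1133, 0, 0, 0],
    [0, 0, -0.16, 0, 0, 0],
    [0.04, 0, -0.1733, 0, 0, 0],
    [0.0933, 0, -0.1733, 0, 0, 0],
    [0.1467, 0, -0.1733, 0, 0, 0],
  ],
)

```text
time: 16.28
tool_pos: [471.6, 224.8, 168.9]
ee_rot: [0.002, 0.068, 0.998, 0.001]
ft_force: [-1.1, 0.1, -0.3]
opening: 0.999
finger_force: 0.0
```

To row units: 0.15 m is 0.2, 0.12 m is 0.16.

>>> play_rows(
  commands=[
    [0.0533, 0, 0, 0, 0, 0],
    [0.1067, 0, 0, 0, 0, 0],
    [0.16, 0, 0, 0, 0, 0],
    [0.2, 0, 0, 0, 0, 0],
    [0.2, 0, 0, 0, 0, 0],
    [0.2, 0, 0, 0, 0, 0],
    [0.2, 0, 0, 0, 0, 0],
  ],
)

```text
time: 16.87
tool_pos: [323.9, 245.0, 168.1]
ee_rot: [0.001, 0.067, 0.998, 0.001]
ft_force: [-0.3, -0.4, -0.1]
opening: 0.997
finger_force: 0.0
```

```bash
python3 gap.py; python3 go.py
python3 - <<'E'
from h import *
a=np.radians(-7.6); ex=np.array([np.cos(a),np.sin(a)]); ey=np.array([-ex[1],ex[0]])
s=eyes.snapshot("top"); cv2.imwrite("pics/v4.png",cv2.resize(s["image"][100:300,150:350,::-1],None,fx=3,fy=3))
for n in("top","side"):
    s=eyes.snapshot(n)
    W=cloud(s); hsv=cv2.cvtColor(s["image"],cv2.COLOR_RGB2HSV); c=np.array([619.08,203.92] if n=="top" else [621.65,202.39])
    t=(hsv[...,0]>90)&(hsv[...,0]<130)&(hsv[...,1]>80)&(W[...,2]>50)&(W[...,2]<75)&(abs(W[...,0]-615)<90)&(abs(W[...,1]-203)<50)
    r=cv2.minAreaRect(W[t][:,:2].astype(np.float32)); d=np.array(r[0])-c
    print(n,r,"stop-frame x",d@ex-60,"y",d@ey)
E
```

```text
side tile end [53.88 56.69 57.31 57.31 55.65 56.7  56.7 ] stop [59.85 60.33 62.95 61.5  60.   60.23 60.9 ] edges v med [-29.77  27.98] slopes 0.025892838667450603 -0.03016738586177539 z 57.470227126106465
top tile end [58.53 57.31 57.12 58.01 57.11 57.87 58.26] stop [59.84 59.41 59.4  59.39 59.39 59.49 59.5 ] edges v med [-29.    29.81] slopes 0.016982875166268806 0.01167428387667518 z 57.571041887492186
t 16.9667 pos [324.3697 244.849  167.7267] f [-0.6188 -0.205   0.7156] x axis yaw 172.28890781406912 tilt z [ 0.0013  0.0005 -1.    ] j [ 0.4752  0.0456  1.893  -0.0002  1.2016 -0.9609] open 0.9999527643901068 ff 0.0
top ((613.5433349609375, 204.84466552734375), (60.29970169067383, 131.93199157714844), 82.22931671142578) stop-frame x -65.61032135272788 y 0.18428350810880278
side ((615.2112426757812, 202.5983428955078), (62.73804473876953, 127.35652923583984), 83.71353912353516) stop-frame x -66.40975099896961 y -0.645054085714417
```

View pics/v4.png

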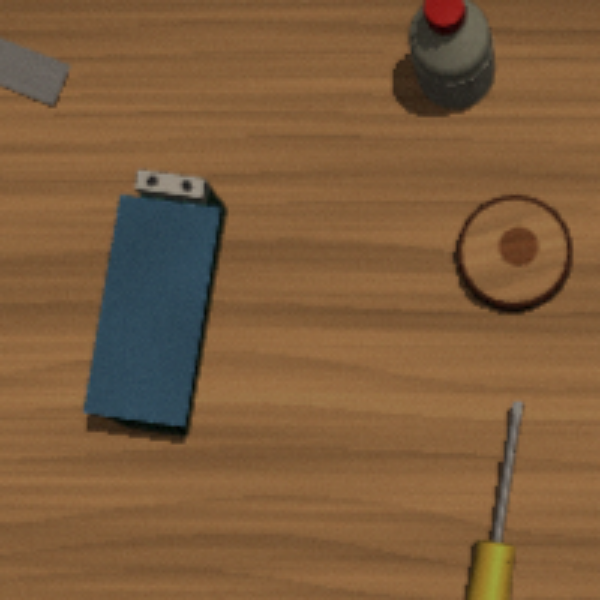

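The tile lies flat, lengthwise and centred on the block (crop 85–220 × 195–430), right up to the stop (top end near row 195), at x ≈ -66 mm in the stop's frame. The bottle, slice and driver haven't moved. Handing in.

```bash
python3 -c "
from cell import bot
print(bot.hand_in())"
```

```text
the job is handed in; nothing more can be done
None
```

I handed the job in at about 17 s of robot time, with the tile flat on the gluing block about 1 mm from the stop and within 1 mm of its middle line (camera estimates); `bot.hand_in()` gave no verdict.

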